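# Turn over a format plate against the step of a turning block

## Task

The square format plate lies orange side up on the low ledge of the blue turning block, its near edge sticking out over the front. Without picking it up or carrying it, push it with the fingertips at that overhanging edge so that its far edge is held by the step, it tips up and flips over onto the raised deck with the bare metal side up. Then push it along the deck until it lies flush against the steel fence at the back, not hanging over the deck's sides; leave everything else alone.

Things in the scene. Friction and masses are not known exactly. Their poses are not given: they have to be found in the camera images.
- block: Blue turning block fixed to the table, 140 mm wide (y). Origin on the table (z = 0) under the middle of its step; x points away from its open front (roughly away from the robot) to the fence, z up. Low ledge: top at z = 45 mm, from x = -68 mm to the step at x = 0. Raised deck, black rubber: top at z = 57 mm, from x = 0 to the fence at x = 125 mm. No side walls; bare table in front of the ledge.
- step (a point): Middle of the upper edge (yellow strip) of the step, an upright face 12 mm high between ledge and deck; 57 mm above the table; axes as the block's.
- fence (a point): Middle of the front face of the fence, 4 mm above the deck. The fence is a steel bar over the whole deck width, 12 mm thick, its top 75 mm above the table; axes as the block's.
- plate: Loose rigid square plate, 100 x 100 x 8 mm, 0.10 to 0.21 kg, orange on one face, bare aluminium with a black disc on the other. Origin: centre of the aluminium face; z points from there to the orange face (up at the start). It starts on the ledge, square to the block within 2 degrees. Tipped up about its far edge by more than about 100 degrees, it falls over onto the deck by itself.
- plate_far (a point): Middle of the plate's edge next to the step at the start (plate x = +50 mm), at half thickness. It starts 2 to 10 mm short of the step; after the flip this edge lies a little in front of the step and is the one to push on.
- plate_near (a point): Middle of the plate's overhanging edge at the start (plate x = -50 mm), at half thickness; it overhangs the ledge's front by 34 to 42 mm with 45 mm of free space below. Pressing down on it tips the plate off the block. After the flip it is the edge that goes to the fence, still some 20 to 45 mm short of it.
- paper_roll: Roll of white paper tape lying flat, 84 mm across, 30 mm high, origin centre of underside, left of the block, loose; a bystander to be left standing where it is
- oil_bottle: Small yellow bottle, 44 mm across, 90 mm high, origin centre of underside, right of the block, loose; a bystander to be left standing where it is
- wrench: Steel wrench lying on the table, about 180 mm long, origin under its middle, loose; a bystander to be left standing where it is
- driver: Screwdriver lying on the table, about 200 mm long, origin under its middle, loose; a bystander to be left standing where it is
- carton: Small upright carton, 70 x 50 x 90 mm, origin centre of underside, loose; a bystander to be left standing where it is
- mug: Blue mug, 76 mm across, 85 mm high, origin centre of underside, loose; a bystander to be left standing where it is
- reel_hub: Dark steel hub, 60 mm across the foot, 45 mm high, origin centre of underside, loose; a bystander to be left standing where it is
Not all that is in view belongs to the job. There is more than one size of the block; the job needs the largest.

How it is judged (in metres and radians):
On the way, in this order (a step that is already met when the one before it is completed fails the run):
1. the plate is tipped up steeply with its far edge in the corner of ledge and step (angle between plate's own z axis and vertical between 0.8 and 1.75 rad and x of plate_far in the frame of block between -0.025 and 0.01 m and z of plate_far in the frame of block below 0.065 m), for 0.1 s.
2. the plate lies on the deck, metal side up (angle between plate's own z axis and vertical above 3.05 rad and z of plate_far in the frame of block between 0.055 and 0.067 m and z of plate_near in the frame of block between 0.055 and 0.067 m), for 0.2 s.
3. the plate is flush against the fence (all of step 2 and x of plate_near in the frame of block above 0.12 m and angle between the x axis of plate and the x axis of block, either way round below 0.07 rad and y of plate in the frame of block between -0.025 and 0.025 m), for 0.1 s.
At the end, for the whole second after the job is handed in: The plate lies flat on the deck, metal side up (within 5 degrees), at rest, its former near edge within 5 mm of the fence and square to it within 4 degrees, its centre within 25 mm of the deck's middle line (all of step 3 and linear speed of plate below 0.02 m/s); the robot touches nothing.
It fails at once if the plate is lifted or carried: its far edge rises more than 45 mm above the ledge before or after the flip, or its centre more than 85 mm above the ledge (z of plate_far in the frame of block above 0.09 m or z of plate in the frame of block above 0.13 m).
It fails at once if the plate falls off the block (z of plate in the frame of block below 0.033 m).
It fails at once if a bystander is moved by more than 20 mm (distance of any of paper_roll, oil_bottle, wrench, driver, carton, mug, reel_hub from where it was at the start of the episode above 0.02 m).
It also fails if it takes over 54 s, if anything falls off the work surface, if the arm or the gripper's body presses on something with over 40 N, if the wrist force passes 120 N, or if a joint passes its speed limit or range.

## Robot

A 6-joint arm with a two-finger parallel gripper is mounted at the origin on the work surface. World frame = base frame: x ahead of the robot, y to its left, z up, the work surface at z = 0. Lengths are in mm, angles in degrees, forces in N, time in s.
With the tool pointing down it reaches from about 300 to 850 mm from the base axis. Payload 4.2 kg.
Tool frame: the origin (TCP) lies midway between the tips of the shut fingers; the grasp point (between the pads) lies 19 mm behind it; z points along the fingers, y is the line along which they close (so a half turn about z gives the same grasp; the last joint's range is limited). The gripper opens to 91 mm and grips with 3 to 60 N. Pads are 32 mm wide; open, the fingers measure 118 mm over their backs; the gripper's body (76 mm by 178 mm) begins 60 mm behind the grasp point.
Start: joints at [-65.776, 18.312, 89.639, -0, 72.044, -1.146], TCP at [246.376, -519.559, 213.976] pointing down, gripper open.
Joint ranges: [-177.97, 177.97], [-48.28, 115.42], [12.27, 149.76], [-77.06, 257.06], [2.81, 150.46], [-146.56, 146.56]. Speed limits (degrees/s): [147.25, 147.25, 180, 180, 180, 180].

## Interface

Orientations are given as [roll, pitch, yaw] about the fixed x, y, z axes, in that order (R = Rz(yaw) Ry(pitch) Rx(roll)).
In Python, from workcell import env gives the robot as it stands.
- The arm moves only by the tool jog_arm, never from a script. Its argument "steps" is one flat list of numbers, 5 for each row, row after row: the closure, from 0 (fully open) to 1 (shut), then the shift along the tool's x, y, z in cm, then the turn about the tool's z in degrees. A call has 1 to 20 rows; each row is the pose to reach, as a shift and turn from the pose commanded when the call began, along the tool's axes at that moment; what a row does not reach only later rows make up. A row lasts 1/10 s, in which the tool goes at most 50 mm and 8.59 degrees, less where a joint would pass 70% of its speed; a pose out of reach is approached as far as the arm can. A call with a gripper value outside its range is refused whole. The fingers move at their own pace and stop on an object; "force" is the grip in N (left out, the last holds). Time passes only in rows, so rows that repeat a pose let the fingers close. It gives the time, the measured TCP pose, the force and the opening at its end, in the units of the state.
- env.state(): the state, without advancing time (a new reading comes with each control period).
- env.grab_frame(name): name is "scene" or "top" or "wrist"; returns the picture (400x640x3 uint8, red, green, blue); there is no depth.
- env.camera_params(name): a dict with "fx", "fy", "cx", "cy" (pixels), "k1" (the pictures are not rectified: a ray, as slopes to the right and down, at radius r is drawn at 1 + k1 r^2 times it, then the intrinsics apply), "R" (3x3) and "t" (3): a world point X has camera coordinates R X + t. Camera axes: x right, y down, z forward; pixel columns grow to the right and rows downward; lengths in mm; the calibration is good to about 2 mm. A picture is of the moment at which its call begins: read the wrist's pose just before it. camera_params takes no time and is no camera call; for the wrist camera it gives the pose at the moment of the call.
- env.job_done(): hands the job in, once; it reports no verdict.
The state is a dict: "time_s": time; "qpos": joint angles; "qvel": joint speeds; "effort": joint torques, N m; "ee_pos": TCP position; "ee_rot": TCP orientation; "force": force on the tool from outside, world axes, zero at the start; "torque": the same for the moment, N m; "gripper_width": finger opening in mm.
Only numpy, scipy, OpenCV 4.12 (cv2) and the standard library are available. Lean on these libraries where they do the work, as an engineer would, in place of code of your own. Each camera call takes 0.05 s, during which the arm holds its last target. There are 200 camera calls.

## Working session

There is one attempt and no reset: what is moved stays moved. The work goes in short steps, Python scripts to look and compute and a tool call to move; the robot and the scene stay as the last step left them, time stands still between calls to the robot, and variables do not carry over. Pictures are saved under pics/ and viewed, on a budget of 10 in all, crops included, one or two more only if the job needs it, and the job is handed in when it is done.

Besides the shell and the picture viewer there is one more tool, called after "Call:" as a command line: name --argument value ..., lists and objects as JSON in quotes. jog_arm: Moves the arm, as the interface text tells. Its arguments: {"type":"object","properties":{"steps":{"type":"array","items":{"type":"number"}},"force":{"type":"number"}},"required":["steps"]}

```bash
ls; mkdir -p pics; python3 - <<'E'
from workcell import env
import cv2
s=env.state();print(s['time_s'],s['ee_pos'],s['ee_rot'],s['gripper_width'])
for n in ['top','scene']:
    f=env.grab_frame(n);cv2.imwrite(f'pics/{n}0.png',f[:,:,::-1])
    print(n,env.camera_params(n))
E
```

```text
pics
0.0 [ 246.1516816  -519.08677632  213.12069116] [-1.79897206e+02  6.82470251e-05  2.53724294e+01] 91.46992648407111
top {'fx': 472.3643711329716, 'fy': 472.3643711329716, 'cx': 319.7614458763119, 'cy': 196.8523954007625, 'k1': -0.07157390881219729, 'R': array([[-0.01361157, -0.99990622,  0.00151083],
       [-0.98087583,  0.01305909, -0.19419595],
       [ 0.19415801, -0.00412524, -0.9809616 ]]), 't': array([  40.05603691,  557.76837677, 1460.67624498])}
scene {'fx': 391.2433130182344, 'fy': 391.2433130182344, 'cx': 320.4945434906781, 'cy': 192.08681563506607, 'k1': -0.042410785598227536, 'R': array([[ 0.79972713,  0.60032247,  0.00703223],
       [ 0.45093499, -0.59290337, -0.66717556],
       [-0.39635105,  0.53672947, -0.74486732]]), 't': array([-462.49207576, -188.49415206, 1401.53852873])}
```

View pics/top0.png

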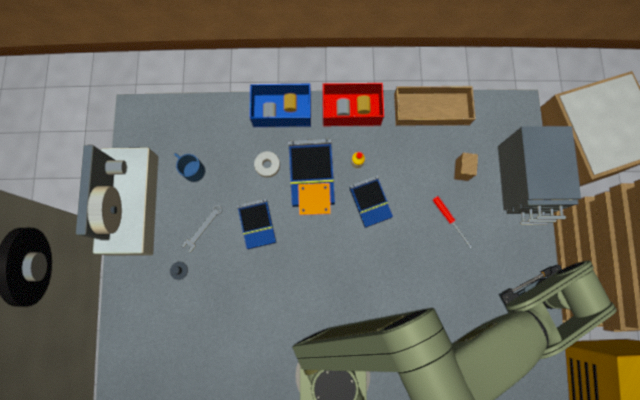

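View pics/scene0.png

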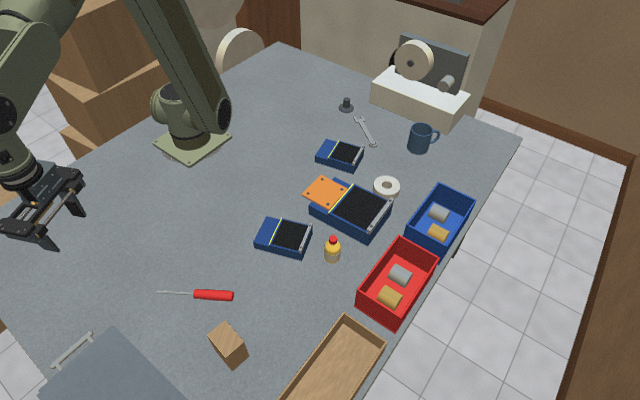

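The top view shows three candidate blocks: the large one with the orange plate at (312,175), and smaller empty ones at (257,225) and (371,202). There is also a blue bin at (281,105), which is not a block. The largest, with the plate, is the one described. The roll is at (266,163) and the bottle at (358,158). I'll check the choice in a close crop.

```bash
python3 - <<'E'
import cv2
a=cv2.imread('pics/top0.png')[132:222,262:382]
cv2.imwrite('pics/c1.png',cv2.resize(a,(792,594),interpolation=cv2.INTER_CUBIC))
E
cat > h.py <<'E'
import numpy as np, cv2
from workcell import env
def pix(n,X):
    c=env.camera_params(n);X=np.atleast_2d(X).astype(float)
    K=np.array([[c['fx'],0,c['cx']],[0,c['fy'],c['cy']],[0,0,1]])
    return cv2.projectPoints(X,cv2.Rodrigues(np.array(c['R']))[0],np.array(c['t']),K,np.array([c['k1'],0,0,0]))[0][:,0]
def onz(n,uv,z,c=None):
    c=c or env.camera_params(n)
    K=np.array([[c['fx'],0,c['cx']],[0,c['fy'],c['cy']],[0,0,1]])
    p=cv2.undistortPoints(np.array(uv,float).reshape(-1,1,2),K,np.array([c['k1'],0,0,0]))[:,0]
    R=np.array(c['R']);o=-R.T@c['t'];d=np.c_[p,np.ones(len(p))]@R
    return o+d*((np.atleast_1d(z)-o[2])/d[:,2])[:,None]
E
```

```text
(no output)
```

View pics/c1.png

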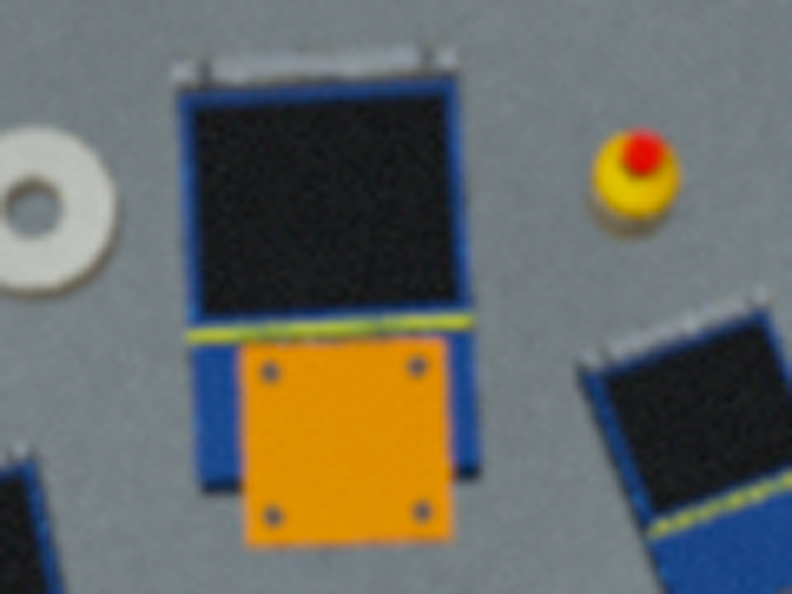

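The crop shows the plate on the largest block. In crop pixels, the step strip runs from (187,342) to (473,328), the ledge front from (201,483) to (478,468), and the plate corners are (241,342), (449,337), (453,541) and (246,547).

```bash
python3 - <<'E'
from h import *
from scipy.optimize import least_squares
c=np.array([[187,342],[473,328],[201,483],[478,468],[181,92],[457,77],[241,342],[449,337],[453,541],[246,547]],float)
uv=np.array([262,132])+(c+.5)/6.6-.5
z=np.array([57,57,45,45,57,57,53,53,53,53])
W=onz('top',uv,z);print(W.round(1))
B=np.array([[0,70],[0,-70],[-68,70],[-68,-70],[125,70],[125,-70]])
def T(p,B):
    a=p[2];return p[:2]+B@np.array([[np.cos(a),-np.sin(a)],[np.sin(a),np.cos(a)]]).T
for k in (4,6):
    r=least_squares(lambda p:(T(p,B[:k])-W[:k,:2]).ravel(),[600,0,0]);print(r.x,np.degrees(r.x[2]),r.fun.round(1))
P=np.array([[50,50],[50,-50],[-50,-50],[-50,50]])
q=least_squares(lambda p:(T(p,P)-W[6:,:2]).ravel(),[600,0,0]);print(q.x,np.degrees(q.x[2]),q.fun.round(1))
a=r.x[2];d=q.x[:2]-r.x[:2];print('plate in block',np.cos(a)*d[0]+np.sin(a)*d[1],-np.sin(a)*d[0]+np.cos(a)*d[1])
E
```

```text
[[ 6.033e+02  1.281e+02  5.700e+01]
 [ 6.084e+02 -1.160e+01  5.700e+01]
 [ 5.354e+02  1.221e+02  4.500e+01]
 [ 5.411e+02 -1.310e+01  4.500e+01]
 [ 7.306e+02  1.310e+02  5.700e+01]
 [ 7.365e+02 -6.100e+00  5.700e+01]
 [ 6.038e+02  1.019e+02  5.300e+01]
 [ 6.050e+02  1.000e-01  5.300e+01]
 [ 5.039e+02 -1.000e-01  5.300e+01]
 [ 5.023e+02  1.000e+02  5.300e+01]]
[6.06012028e+02 5.78166744e+01 4.23754565e-02] 2.427934810594743 [-0.2 -0.4  0.6 -0.5 -0.3  2.8 -0.  -1.9]
[6.06900691e+02 5.76344626e+01 4.00107567e-02] 2.2924474921547224 [ 0.8 -0.5  1.3 -0.7  0.7  2.8  0.7 -1.9 -1.6  1.6 -1.9 -1.2]
[5.53734199e+02 5.04879611e+01 1.19654227e-02] 0.6855682183370649 [-0.7 -0.8 -0.7  1.   0.5 -0.   0.9 -0.1]
plate in block -53.40980215977161 -5.01411791559465
```

Call:
jog_arm --steps '[0.45, 43.3, -42.2, 0, 23, 0.45, 43.3, -42.2, 0, 23, 0.45, 43.3, -42.2, 0, 23, 0.45, 43.3, -42.2, 0, 23, 0.45, 43.3, -42.2, 0, 23, 0.45, 43.3, -42.2, 0, 23, 0.45, 43.3, -42.2, 0, 23, 0.45, 43.3, -42.2, 0, 23, 0.45, 43.3, -42.2, 0, 23, 0.45, 43.3, -42.2, 0, 23, 0.45, 43.3, -42.2, 0, 23, 0.45, 43.3, -42.2, 0, 23, 0.45, 43.3, -42.2, 0, 23, 0.45, 43.3, -42.2, 0, 23, 0.45, 43.3, -42.2, 0, 23, 0.45, 43.3, -42.2, 0, 23, 0.45, 43.3, -42.2, 0, 23, 0.45, 43.3, -42.2, 0, 23]' --force 20

```text
time_s: 1.9
ee_pos: [456.6, 46.2, 214.1]
ee_rot: [180.0, -0.0, 2.3]
force: [-0.1, -0.5, 1.0]
gripper_width: 50.3
```

```bash
python3 - <<'E'
from h import *
c=env.camera_params('wrist');f=env.grab_frame('wrist')
cv2.imwrite('pics/w1.png',f[:,:,::-1]);print(c)
import json;json.dump({k:np.array(v).tolist() for k,v in c.items()},open('w1.json','w'))
E
```

```text
{'fx': 340.829404386748, 'fy': 340.829404386748, 'cx': 323.2261146607448, 'cy': 200.018499915615, 'k1': -0.02620616609745158, 'R': array([[ 3.93868134e-02, -9.99223972e-01, -3.64531104e-04],
       [-9.61548500e-01, -3.80009712e-02,  2.71993398e-01],
       [-2.71796176e-01, -1.03624389e-02, -9.62299048e-01]]), 't': array([ 28.06337113, 407.43446734, 515.99141712])}
```

View pics/w1.png

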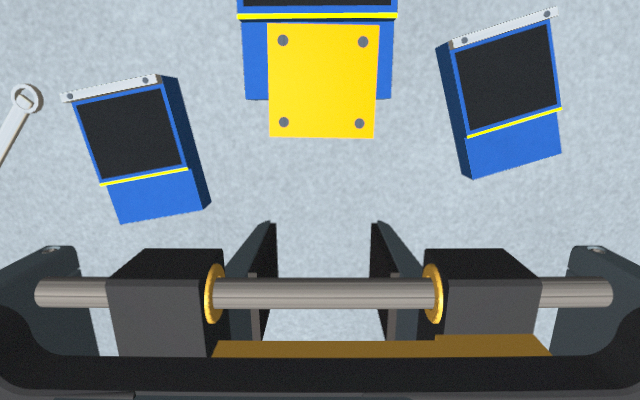

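The wrist view shows the step strip from (237,19) to (398,19). The plate corners are about (268,24), (380,26), (374,139) and (269,137), and the ledge front runs from (246,99) to (391,98).

```bash
python3 - <<'E'
from h import *
import json
from scipy.optimize import least_squares
c=json.load(open('w1.json'))
uv=[[237,19],[398,19],[246,99],[391,98],[268,24],[380,26],[374,139],[269,137]]
W=onz('wrist',uv,np.array([57,57,45,45,53,53,53,53]),c);print(W.round(1))
def T(p,B):
    a=p[2];return p[:2]+B@np.array([[np.cos(a),-np.sin(a)],[np.sin(a),np.cos(a)]]).T
B=np.array([[0,70],[0,-70],[-68,70],[-68,-70]]);P=np.array([[50,50],[50,-50],[-50,-50],[-50,50]])
for M,w in((B,W[:4]),(P,W[4:])):
    r=least_squares(lambda p:(T(p,M)-w[:,:2]).ravel(),[600,0,0]);print(r.x,np.degrees(r.x[2]),r.fun.round(1))
E
```

```text
[[600.2 127.5  57. ]
 [605.7 -13.8  57. ]
 [532.6 123.4  45. ]
 [539.  -15.9  45. ]
 [597.9 100.9  53. ]
 [600.2   1.   53. ]
 [500.1  -1.4  53. ]
 [498.  100.1  53. ]]
[6.03362595e+02 5.67942353e+01 4.30621529e-02] 2.4672796200948137 [ 0.1 -0.8  0.7  0.6 -0.2  0.4 -0.6 -0.2]
[5.49069432e+02 5.01654188e+01 1.87965963e-02] 1.0769656363831803 [ 0.2  0.2 -0.2  0.1 -0.1  0.6  0.1 -0.9]
```

Call:
jog_arm --steps '[0.45, 0, -0.3, 4, 0, 0.45, 0, -0.3, 8, 0, 0.45, 0, -0.3, 12, 0, 0.45, 0, -0.3, 16, 0, 0.45, 0, -0.3, 19, 0, 0.45, 0, -0.3, 20, 0, 0.45, 0, -0.3, 20, 0, 0.45, 1, -0.3, 20, 0, 0.45, 1.5, -0.3, 20, 0, 0.45, 2, -0.3, 20, 0, 0.45, 2, -0.3, 20, 0, 0.45, 2, -0.3, 20, 0]'

```text
time_s: 3.15
ee_pos: [476.9, 51.1, 14.3]
ee_rot: [180.0, -0.0, 2.4]
force: [-0.2, 0.0, -0.5]
gripper_width: 50.1
```

Call:
jog_arm --steps '[0.45, 0.3, 0, 0, 0, 0.45, 0.6, 0, 0, 0, 0.45, 0.8, 0, 0, 0, 0.45, 1.0, 0, 0, 0, 0.45, 1.0, 0, 0, 0, 0.45, 1.0, 0, 0, 0]'

```text
time_s: 3.75
ee_pos: [486.7, 51.5, 13.8]
ee_rot: [180.0, -0.0, 2.4]
force: [-0.6, -0.4, 0.1]
gripper_width: 50.3
```

Call:
jog_arm --steps '[0.45, 0.1, 0, 0, 0, 0.45, 0.2, 0, 0, 0, 0.45, 0.3, 0, 0, 0, 0.45, 0.3, 0, 0, 0]'

```text
time_s: 4.15
ee_pos: [488.6, 51.5, 13.8]
ee_rot: [180.0, 0.1, 2.4]
force: [-3.6, -0.3, 3.6]
gripper_width: 50.1
```

Call:
jog_arm --steps '[0.45, 0.1, 0, 0, 0, 0.45, 0.2, 0, 0, 0, 0.45, 0.2, 0, 0, 0]'

```text
time_s: 4.45
ee_pos: [488.5, 51.5, 13.6]
ee_rot: [180.0, 0.4, 2.4]
force: [-7.8, -0.1, 5.3]
gripper_width: 50.0
```

Call:
jog_arm --steps '[0.45, 0.3, 0, 0, 0, 0.45, 0.3, -0.2, 0, 0, 0.45, 0.3, 0, -0.3, 0, 0.45, 0.3, 0, -0.6, 0, 0.45, 0.3, 0, -0.9, 0, 0.45, 0.3, 0, -1.0, 0, 0.45, 0.3, 0, -1.0, 0]'

```text
time_s: 5.15
ee_pos: [488.4, 51.8, 22.2]
ee_rot: [180.0, 0.7, 2.4]
force: [-11.0, 1.8, -0.4]
gripper_width: 50.3
```

```bash
python3 - <<'E'
from h import *
a=env.grab_frame('wrist');b=env.grab_frame('scene')[150:270,260:420]
o=np.zeros((590,800,3),np.uint8)
o[:290,:464]=cv2.resize(a,(464,290));o[290:590,:400]=cv2.resize(b,(400,300),interpolation=cv2.INTER_CUBIC)
cv2.imwrite('pics/l1.png',o[:,:470,::-1])
E
```

```text
(no output)
```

View pics/l1.png

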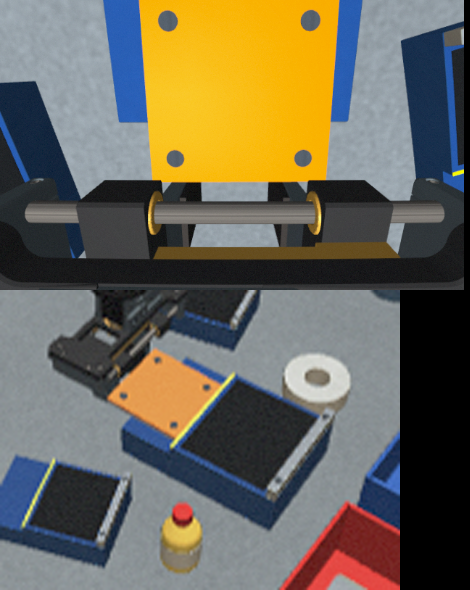

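The fingers press squarely on the near edge (wrist half of the picture, at y≈182), and the plate sits against the step and may be slightly raised. I'll continue the lift.

Call:
jog_arm --steps '[0.45, 0.1, 0, -0.4, 0, 0.45, 0.1, 0, -0.8, 0, 0.45, 0.2, 0, -1.2, 0, 0.45, 0.3, 0, -1.5, 0, 0.45, 0.3, 0, -1.5, 0]'

```text
time_s: 5.75
ee_pos: [489.7, 51.8, 37.1]
ee_rot: [180.0, 1.0, 2.4]
force: [-14.5, 2.7, 1.1]
gripper_width: 50.2
```

```bash
python3 - <<'E'
from h import *
a=env.grab_frame('wrist');b=env.grab_frame('scene')[150:270,260:420]
o=np.zeros((590,470,3),np.uint8)
o[:290,:464]=cv2.resize(a,(464,290));o[290:590,:400]=cv2.resize(b,(400,300),interpolation=cv2.INTER_CUBIC)
cv2.imwrite('pics/l2.png',o[:,:,::-1])
E
```

```text
(no output)
```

View pics/l2.png

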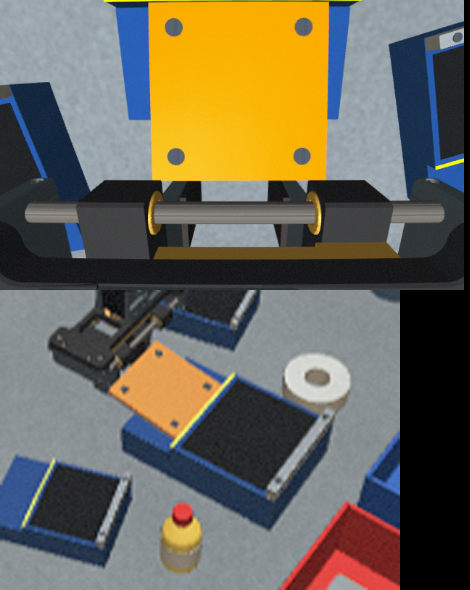

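The plate is tilting: its edge stays on the fingers at about 13°. I'll follow the arc.

Call:
jog_arm --steps '[0.45, 0.1, 0, -0.5, 0, 0.45, 0.25, 0, -1.1, 0, 0.45, 0.5, 0, -1.9, 0, 0.45, 0.85, 0, -2.65, 0, 0.45, 1.25, 0, -3.4, 0, 0.45, 1.75, 0, -4.1, 0, 0.45, 2.3, 0, -4.7, 0, 0.45, 2.3, 0, -4.7, 0]'

```text
time_s: 6.65
ee_pos: [520.7, 53.1, 86.9]
ee_rot: [-180.0, -0.1, 2.4]
force: [-1.9, -0.0, 1.0]
gripper_width: 49.9
```

```bash
python3 - <<'E'
from h import *
a=env.grab_frame('wrist');b=env.grab_frame('scene')[150:270,260:420]
o=np.zeros((590,470,3),np.uint8)
o[:290,:464]=cv2.resize(a,(464,290));o[290:590,:400]=cv2.resize(b,(400,300),interpolation=cv2.INTER_CUBIC)
cv2.imwrite('pics/l3.png',o[:,:,::-1])
E
```

```text
(no output)
```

View pics/l3.png

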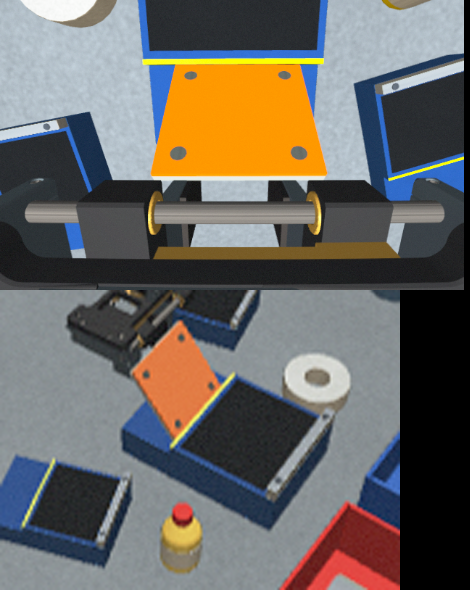

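Now at about 52° with the plate square in the corner. I'll continue to vertical.

Call:
jog_arm --steps '[0.45, 0.6, 0, -0.5, 0, 0.45, 1.2, 0, -0.9, 0, 0.45, 1.9, 0, -1.3, 0, 0.45, 2.6, 0, -1.6, 0, 0.45, 3.3, 0, -1.8, 0, 0.45, 4.0, 0, -2.0, 0, 0.45, 4.7, 0, -2.1, 0, 0.45, 5.3, 0, -2.1, 0, 0.45, 5.8, 0, -2.1, 0, 0.45, 5.8, 0, -2.1, 0]'

```text
time_s: 7.75
ee_pos: [579.2, 55.3, 106.7]
ee_rot: [180.0, -0.0, 2.4]
force: [0.4, -0.1, 0.3]
gripper_width: 50.1
```

Call:
jog_arm --steps '[0.45, 0.4, 0, 0, 0, 0.45, 0.8, 0, 0, 0, 0.45, 1.2, 0, 0, 0, 0.45, 1.6, 0, 0, 0, 0.45, 2.0, 0, 0, 0, 0.45, 2.4, 0, 0, 0, 0.45, 2.8, 0, 0, 0, 0.45, 3.1, 0, 0, 0, 0.45, 3.1, 0, 0, 0, 0.45, 3.1, 0, 0, 0, 0.45, 3.1, 0, 0, 0, 0.45, 3.1, 0, 0, 0]'

```text
time_s: 8.95
ee_pos: [609.4, 56.6, 107.0]
ee_rot: [180.0, 0.0, 2.4]
force: [0.3, -0.8, 0.8]
gripper_width: 50.4
```

```bash
python3 - <<'E'
from h import *
a=env.grab_frame('wrist');b=env.grab_frame('scene')[150:270,260:420]
o=np.zeros((590,470,3),np.uint8)
o[:290,:464]=cv2.resize(a,(464,290));o[290:590,:400]=cv2.resize(b,(400,300),interpolation=cv2.INTER_CUBIC)
cv2.imwrite('pics/l4.png',o[:,:,::-1])
E
```

```text
(no output)
```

View pics/l4.png

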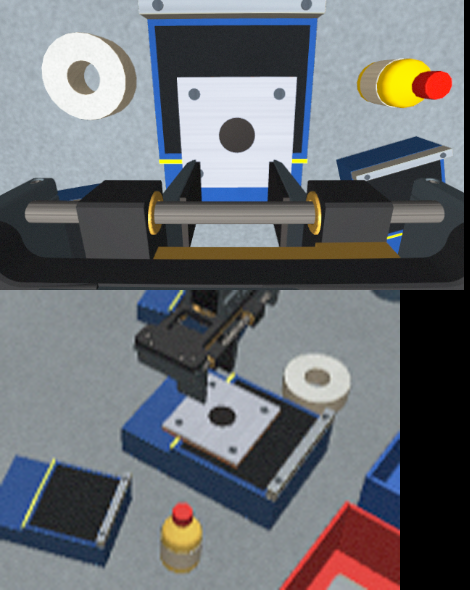

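The flip worked: the metal side is up, with the disc at (237,135) in the wrist half, and the plate is square with its rear edge overhanging the step. I'll back off, lower, and push on that edge.

Call:
jog_arm --steps '[0.45, -2, 0.2, 0, 0, 0.45, -4, 0.4, 0, 0, 0.45, -6, 0.4, 0, 0, 0.45, -6, 0.4, 2, 0, 0.45, -6, 0.4, 4, 0, 0.45, -6, 0.4, 4.6, 0, 0.45, -6, 0.4, 4.6, 0, 0.45, -5, 0.4, 4.6, 0, 0.45, -4.4, 0.4, 4.6, 0, 0.45, -3.8, 0.4, 4.6, 0, 0.45, -3.2, 0.4, 4.6, 0, 0.45, -2.7, 0.4, 4.6, 0, 0.45, -2.2, 0.4, 4.6, 0, 0.45, -2.2, 0.4, 4.6, 0]'

```text
time_s: 10.45
ee_pos: [588.9, 51.7, 60.9]
ee_rot: [180.0, -0.1, 2.4]
force: [-1.3, 0.2, 0.0]
gripper_width: 50.1
```

Call:
jog_arm --steps '[0.45, 0.5, 0, 0, 0, 0.45, 1.0, 0, 0, 0, 0.45, 1.5, 0, 0, 0, 0.45, 1.9, 0, 0, 0, 0.45, 2.2, 0, 0, 0, 0.45, 2.2, 0, 0, 0]'

```text
time_s: 11.05
ee_pos: [610.4, 52.6, 60.9]
ee_rot: [180.0, -0.0, 2.4]
force: [-0.4, 0.4, 0.3]
gripper_width: 50.2
```

Call:
jog_arm --steps '[0.45, 0.1, 0, 0, 0, 0.45, 0.2, 0, 0, 0, 0.45, 0.3, 0, 0, 0, 0.45, 0.4, 0, 0, 0, 0.45, 0.4, 0, 0, 0]'

```text
time_s: 11.55
ee_pos: [613.7, 52.7, 61.0]
ee_rot: [180.0, 0.0, 2.4]
force: [-1.0, -0.4, 0.7]
gripper_width: 50.3
```

Call:
jog_arm --steps '[0.45, 0.1, 0, 0, 0, 0.45, 0.2, 0, 0, 0, 0.45, 0.3, 0, 0, 0, 0.45, 0.3, 0, 0, 0]'

```text
time_s: 11.95
ee_pos: [613.9, 52.7, 60.9]
ee_rot: [180.0, 0.4, 2.4]
force: [-7.8, -0.4, 5.8]
gripper_width: 50.1
```

```bash
python3 - <<'E'
from h import *
a=env.grab_frame('wrist')[:260];b=env.grab_frame('scene')[165:265,280:410]
o=np.zeros((600,640,3),np.uint8)
o[:260]=a;o[260:600,:442]=cv2.resize(b,(442,340),interpolation=cv2.INTER_CUBIC)
cv2.imwrite('pics/l5.png',o[:,:,::-1])
E
```

```text
(no output)
```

View pics/l5.png

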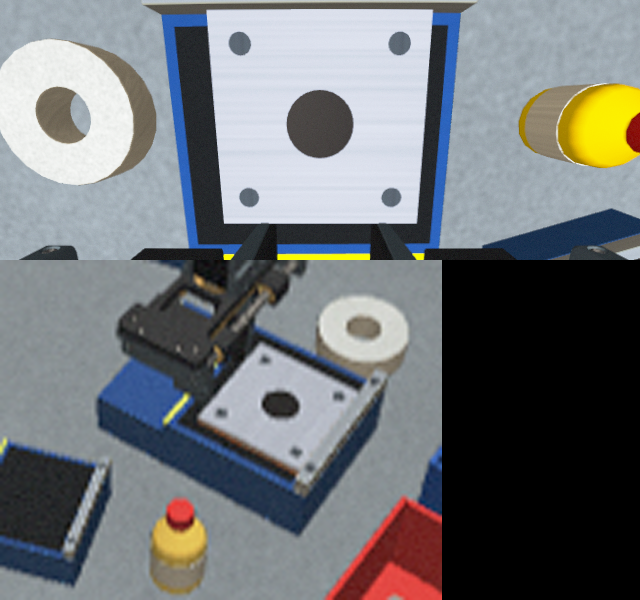

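The plate is flush along the whole fence (wrist half, y≈10), the arm stalled at x=613.9 mm with 8 N, and the plate is a few mm right of centre. I'll back off straight, then rise.

Call:
jog_arm --steps '[0.45, -1.5, 0, 0, 0, 0.45, -3.5, 0, 0, 0, 0.45, -5, 0, -2, 0, 0.45, -8, 0, -5, 0, 0.45, -10, 0, -9, 0, 0.45, -10, 0, -12, 0, 0.45, -10, 0, -12, 0, 0.45, -10, 0, -12, 0]'

```text
time_s: 12.85
ee_pos: [517.7, 48.8, 181.7]
ee_rot: [-180.0, -0.2, 2.4]
force: [-0.7, -0.7, 0.1]
gripper_width: 50.7
```

```bash
python3 - <<'E'
from h import *
import json
c=env.camera_params('wrist');a=env.grab_frame('wrist')
json.dump({k:np.array(v).tolist() for k,v in c.items()},open('w2.json','w'))
b=env.grab_frame('top')[60:300,100:500]
o=np.zeros((600,640,3),np.uint8)
o[:260]=a[:260];o[260:600,:567]=cv2.resize(b,(567,340),interpolation=cv2.INTER_CUBIC)
cv2.imwrite('pics/l6.png',o[:,:,::-1])
E
```

```text
(no output)
```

View pics/l6.png

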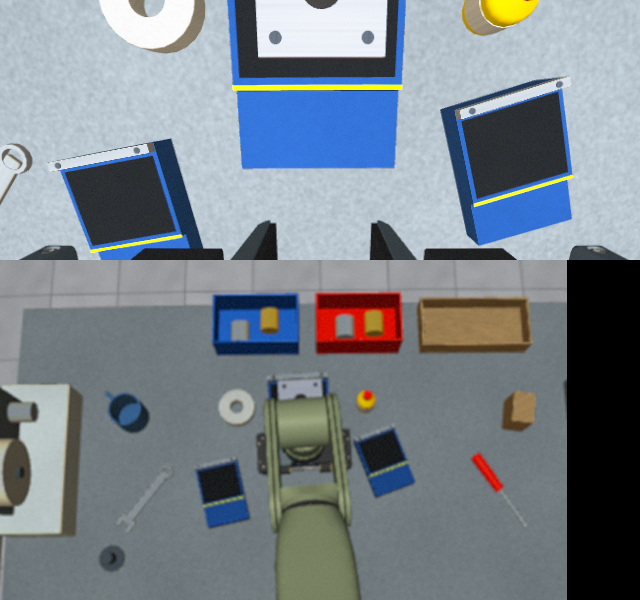

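The plate's rear corners are at (257,58) and (386,53), the step edge runs from (233,90) to (402,90), and the bystanders look unmoved. I'll do a quick numeric check and then hand in.

```bash
python3 - <<'E'
from h import *
import json
c=json.load(open('w2.json'))
W=onz('wrist',[[257,58],[386,53],[233,90],[402,90]],np.array([65,65,57,57]),c)[:,:2]
u=(W[2]-W[3]);u/=np.linalg.norm(u);n=np.array([u[1],-u[0]]);m=(W[2]+W[3])/2
for p in W[:2]:print('x',(p-m)@n,'y',(p-m)@u)
print(env.job_done())
E
```

```text
x 23.874845197446636 y 47.63760516083847
x 27.58795929897092 y -54.29348341733684
the job is handed in; nothing more can be done
None
```

The plate was flipped onto the deck and pushed flush against the fence, and I handed the job in at about 13 s of the 54 s limit; it gave no verdict.

- **Flip:** I pressed both fingertips against the overhanging edge until the plate met the step. Friction then lifted the edge along its arc to past vertical, and the plate fell over onto the deck metal side up.
- **Push:** I pushed the rear edge along the deck until the arm stalled at 8 N. The wrist picture at that moment showed the plate touching the whole fence. Then I backed off clear of everything.

**Last checks**
- **Distance to fence:** the rear edge measured 23.9 mm and 27.6 mm beyond the step at its two corners. Against a fence, 25 mm is expected.
- **Sideways position:** the plate is about 3 mm right of the deck's middle line, within the 25 mm allowed.
- **Squareness:** those two corners differ by 3.7 mm, about 2°. I put that down to reading pixels to about 1–2 mm, since the picture showed it flush. The limit is 4°.
- **Bystanders:** those in the last pictures (roll, bottle, wrench, driver, carton, mug, hub) look unmoved, but I only checked this by eye.

I viewed 10 pictures in all, which is the full budget.

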